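# Shut and bolt the stone case

## Task

Shut the wooden stone case on the bench with your fingertips: push its sliding cover fully home, and only then push the red bolt post all the way across so that the bolt blocks the cover's end. Pick nothing up: the ring stays in the case, and the reel, dropper bottle and blue cup stay where they stand.

Things in the scene. Friction and masses are not known exactly. Their poses are not given: they have to be found in the camera images.
- case: Wooden tray, 84 (x) x 110 (y) x 36 mm, with rails up to 50 mm on its long sides, fixed. Origin: centre of its underside, at z = 0; z up. The cover slides along the case's y and closes towards -y. A fixed bolt bracket, 50 mm high, stands at x 43 to 91, y 50 to 76 mm in its frame. The bench's wooden pin juts out over the board to the right (-y), 90 to 120 mm up.
- push_bar (a point): Centre of the outer (+y) upright face of the dark bar across the end of the pale clear cover; moves with it: case frame x 0, y 55 mm + joint value. Bar: 60 mm along x, 8 mm thick, from 44 to 65 mm above the bench (this point 54 mm). Cover plate at 38 to 44 mm. Beyond the face there is free air down to the bench. Push the face towards the case's -y.
- cover (a joint): Slide of the cover along the case's y, in m: 0 fully home against its stop, up to 0.070 open. Stays where it is left; about 1.5 N of friction.
- bolt_post (a point): Centre of the red upright post on the bolt, 16 mm in diameter, free between 50 and 73 mm above the bench (this point 62 mm); case frame x 74 mm - joint value, y 63 mm. The bolt slides along the case's x in the bracket; all but the post lies below 50 mm. Push the post's outer (+x) side towards the case's -x.
- bolt (a joint): Slide of the bolt towards the case's -x, in m: 0 drawn back, 0.020 all the way across at its stop, its tip then lying across the end of the closed cover. Stays where it is left; about 1.5 N of friction.
- ring_blank: Loose pale zinc ring, 28 mm across and 9 mm high, lying in the case on its floor (5 mm above the bench). Origin at the centre of its underside. Leave it.
- reel: Loose thread reel with dark wooden ends, 34 mm across, 54 mm high, standing near the case. Origin at the centre of its underside. Leave it.
- dropper: Loose white dropper bottle with green cap, 25 mm across, 58 mm high, standing. Origin at the centre of its underside. Leave it.
- blue_cup: Loose open blue cup, 37 mm across, 22 mm high. Origin at the centre of its underside. Leave it.
Mind the look-alikes: they are no part of the job. Leave any pink or purple look-alike of the reel alone.

How it is judged:
On the way, in this order (a step that is already met when the one before it is completed fails the run):
1. the cover is pushed fully home while the bolt is still drawn back (value of joint cover below 0.003 m and value of joint bolt below 0.008 m), for 0.2 s.
2. the bolt is pushed all the way across with the cover shut (value of joint cover below 0.003 m and value of joint bolt above 0.017 m), for 0.2 s.
At the end, for the whole second after the job is handed in: The cover is within 3 mm of fully home, the bolt within 3 mm of its far stop, the ring is in the case, and the reel, dropper bottle and blue cup stand upright within 15 mm of where they were (all of step 2 and z of ring_blank in the frame of case below 0.03 m and horizontal distance between ring_blank and case below 0.06 m and distance of each of reel, dropper, blue_cup from where it was at the start of the episode below 0.015 m and angle between each of reel, dropper, blue_cup's own z axis and vertical below 0.2 rad); the robot touches nothing.
It fails at once if the bolt is pushed across (more than 8 mm) while the cover is more than 8 mm open (value of joint each of bolt, cover above 0.008 m).
It fails at once if the ring is lifted or taken out of the case (not (z of ring_blank in the frame of case below 0.03 m and horizontal distance between ring_blank and case below 0.06 m)).
It fails at once if the reel is moved more than 15 mm or lifted (distance of reel from where it was at the start of the episode above 0.015 m).
It fails at once if the dropper bottle is moved more than 15 mm or lifted (distance of dropper from where it was at the start of the episode above 0.015 m).
It fails at once if the blue cup is moved more than 15 mm or lifted (distance of blue_cup from where it was at the start of the episode above 0.015 m).
It also fails if it takes over 67 s, if anything falls off the work surface, if the arm or the gripper's body presses on something with over 40 N, if the wrist force passes 120 N, or if a joint passes its speed limit or range.

## Robot

A 7-joint arm with a two-finger parallel gripper is mounted at the origin on a cart in front of the work surface, level with it; the furniture and walls round the work are solid. World frame = base frame: x ahead of the robot, y to its left, z up, the work surface at z = 0. Lengths are in m, angles in rad, forces in N, time in s.
With the tool pointing down it reaches from about 0.425 to 0.875 m from the base axis. Payload 4.7 kg.
Tool frame: the origin (TCP) lies midway between the tips of the shut fingers; the grasp point (between the pads) lies 19 mm behind it; z points along the fingers, y is the line along which they close (so a half turn about z gives the same grasp; the last joint's range is limited). The gripper opens to 87 mm and grips with 3 to 60 N. Pads are 19 mm wide; open, the fingers measure 117 mm over their backs; the gripper's body (75 mm by 190 mm) begins 51 mm behind the grasp point.
Start: joints at [-1.215, 0.321, -0.07, 1.45, 0.023, 1.371, -0.057], TCP at [0.218, 0.612, 0.223] pointing down, gripper open.
Joint ranges: [-2.86, 2.86], [-0.3, 2.09], [-1.38, 1.24], [0.06, 2.45], [-1.56, 4.7], [0.09, 2.05], [-2.69, 2.69]. Speed limits (rad/s): [2.57, 2.57, 3.14, 3.14, 3.14, 3.14, 3.14].

## Interface

Orientations are given as a rotation vector (axis times angle).
In Python, from bench import ctrl, get_image, calibration gives the robot as it stands.
- The arm moves only by the tool apply_moves, never from a script. Its arguments are lists of equal length, an entry for each row: "dp": the shift along the tool's x, y, z in m, a list of three; "twist": the turn, a rotation vector about the tool's x, y, z in rad, a list of three; "fingers": the closure, from 0 (fully open) to 1 (shut). In form: {"dp": [[dx, dy, dz], ...], "twist": [[ax, ay, az], ...], "fingers": [fingers, ...]}. A call has 1 to 10 rows; each row shifts and turns the commanded pose from where the row before left it, along the tool's axes as they then stand; what a row does not reach is not made up. A row lasts 1/10 s, in which the tool goes at most 50 mm and 8.59 degrees, less where a joint would pass 70% of its speed; a pose out of reach is approached as far as the arm can. A call is refused whole if a number of a shift passes 0.05 or a number of a turn 0.15, either way. A call with a gripper value outside its range is refused whole. The fingers move at their own pace and stop on an object; "newtons" is the grip in N (left out, the last holds). Time passes only in rows, so rows that do not move let the fingers close. It gives the time, the measured TCP pose, the force, the opening and the grip force at its end, in the units of the state.
- ctrl.get_state(): the state, without advancing time (a new reading comes with each control period).
- get_image(name): name is "scene" or "top" or "wrist"; returns the picture (480x640x3 uint8, red, green, blue); there is no depth.
- calibration(name): a dict with "fx", "fy", "cx", "cy" (pixels), "eye" and "attitude" of the camera in the world; the wrist camera has in their place "hand_eye" (4x4, takes a point from camera to tool coordinates, whose origin is the TCP and whose axes are the flange's). Camera axes: x right, y up, looking along -z (the intrinsics and any distortion apply to the point x, -y, -z); pixel columns grow to the right and rows downward; lengths in m; the calibration is good to about 2 mm. A picture is of the moment at which its call begins: read the wrist's pose just before it. calibration takes no time and is no camera call.
- ctrl.close_job(): hands the job in; it is judged then, once.
The state is a dict: "time": time; "joint_positions": joint angles; "qd": joint speeds; "joint_torque": joint torques, N m; "position": TCP position; "tool_rot": TCP orientation; "ft_force": force on the tool from outside, world axes, zero at the start; "torque": the same for the moment, N m; "grip_width": opening from 0.0 (shut) to 1.0 (fully open); "grip_force": force on a finger pad.
Only numpy, scipy, OpenCV 4.12 (cv2) and the standard library are available. Lean on these libraries where they do the work, as an engineer would, in place of code of your own. Each camera call takes 0.05 s, during which the arm holds its last target. There are 200 camera calls.

## Working session

There is one attempt and no reset: what is moved stays moved. The work goes in short steps, Python scripts to look and compute and a tool call to move; the robot and the scene stay as the last step left them, time stands still between calls to the robot, and variables do not carry over. Pictures are saved under pics/ and viewed, at most 10 in all, crops included, and the job is handed in when it is done.

Besides the shell and the picture viewer there is one more tool, called after "Request:" by a JSON object that holds its "op" and its "data". apply_moves: Moves the arm, as the interface text tells. Its arguments: {"type":"object","properties":{"dp":{"type":"array"},"twist":{"type":"array"},"fingers":{"type":"array"},"newtons":{"type":"number"}},"required":["dp","twist","fingers"]}

```bash
mkdir -p pics
python3 - <<'E'
from bench import ctrl,get_image,calibration
import cv2
for n in("scene","top"):
    cv2.imwrite(f"pics/{n}0.png",get_image(n)[:,:,::-1]); print(n,calibration(n))
print(calibration("wrist")); print(ctrl.get_state())
E
```

```text
scene {'fx': 578.417700475104, 'fy': 578.417700475104, 'cx': 313.0517318192643, 'cy': 230.28635101062144, 'eye': array([-0.03326775, -0.29333693,  0.60185717]), 'attitude': array([ 0.84900047, -0.46206677, -0.90779167])}
top {'fx': 480.6815765341884, 'fy': 480.6815765341884, 'cx': 315.5079936908299, 'cy': 236.6126396219552, 'eye': array([0.40189085, 0.08901737, 0.89967065]), 'attitude': array([ 0.07789892, -0.14927473, -1.54828758])}
{'fx': 364.29390796041787, 'fy': 364.29390796041787, 'cx': 317.1387295684752, 'cy': 235.48063230624086, 'hand_eye': array([[ 6.90651443e-04,  9.52018331e-01,  3.06040228e-01,
         8.41488672e-02],
       [ 9.99999761e-01, -6.69909919e-04, -1.72803278e-04,
         1.24327400e-03],
       [ 4.05074958e-05,  3.06040274e-01, -9.52018566e-01,
        -1.63884436e-01],
       [ 0.00000000e+00,  0.00000000e+00,  0.00000000e+00,
         1.00000000e+00]])}
{'time': 0.1, 'joint_positions': array([-1.21486408,  0.32172885, -0.0700885 ,  1.45153696,  0.02262314,
        1.3708058 , -0.05687297]), 'qd': array([ 0.00072365, -0.00252061, -0.00060731, -0.00342301,  0.00083986,
       -0.0004472 ,  0.00074996]), 'joint_torque': array([ 3.48836761e-05, -4.92571306e+01, -4.05724570e-01, -3.13396275e+01,
       -6.41244999e-02,  3.96091200e-02,  7.34032483e-05]), 'position': array([0.21777612, 0.61191244, 0.22159199]), 'tool_rot': array([-5.34211473e-01, -3.09566158e+00,  2.64382953e-03]), 'ft_force': array([ 0.05678505,  0.10528757, -0.95837895]), 'torque': array([-0.00741992,  0.00767819,  0.01280963]), 'grip_force': 0.0, 'grip_width': 1.0031496042928953}
```

View pics/scene0.png

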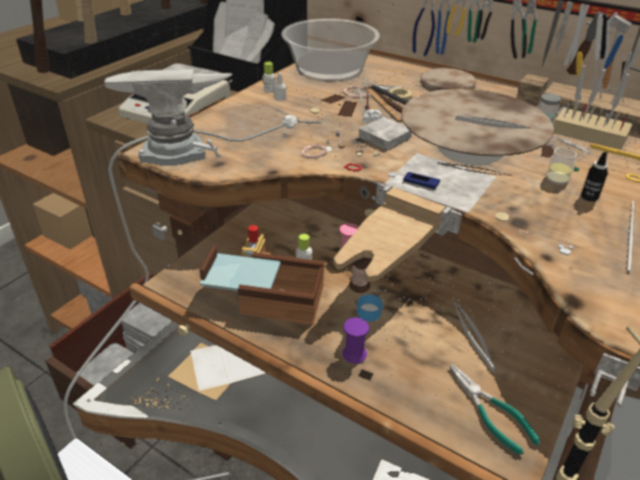

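View pics/top0.png

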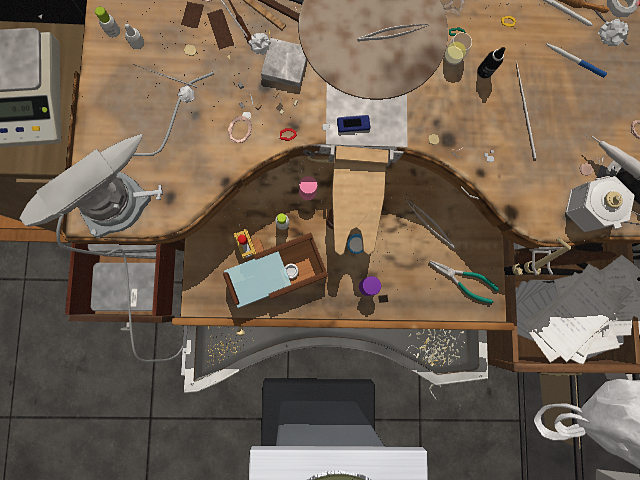

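The scene view shows the case at (265,285) with its pale cover, the red post at (253,238), the dropper at (304,245), the blue cup at (369,307) and the purple decoy at (355,340). In the top view the case is at (275,272), the red post at (242,240), the dropper cap at (282,219), the pink decoy at (308,187) and the purple one at (371,286). A closer crop comes next.

```bash
cat > h.py <<'E'
import numpy as np,cv2
from scipy.spatial.transform import Rotation as R
from bench import ctrl,get_image,calibration
def cam(n,s=None):
    c=calibration(n)
    if n!="wrist": return c,R.from_rotvec(c["attitude"]).as_matrix(),np.array(c["eye"])
    s=s or ctrl.get_state(); T=c["hand_eye"]; Q=R.from_rotvec(s["tool_rot"]).as_matrix()
    return c,Q@T[:3,:3],Q@T[:3,3]+s["position"]
def ray(C,u,v,z):
    c,A,e=C; d=A@np.array([(u-c["cx"])/c["fx"],-(v-c["cy"])/c["fy"],-1]); return e+d*(z-e[2])/d[2]
def pix(C,p):
    c,A,e=C; q=A.T@(np.array(p)-e); return c["cx"]-c["fx"]*q[0]/q[2],c["cy"]+c["fy"]*q[1]/q[2]
E
python3 - <<'E'
import cv2
a=cv2.imread("pics/top0.png")[190:315,210:390]; b=cv2.imread("pics/scene0.png")[210:370,190:400]
a=cv2.resize(a,(432,300),interpolation=3);b=cv2.resize(b,(394,300),interpolation=3)
import numpy as np
A=cv2.resize(cv2.imread("pics/top0.png")[190:315,210:390],(432*800//432*1,0 or 555),interpolation=3)
cv2.imwrite("pics/topc.png",A)
E
```

```text
(no output)
```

View pics/topc.png

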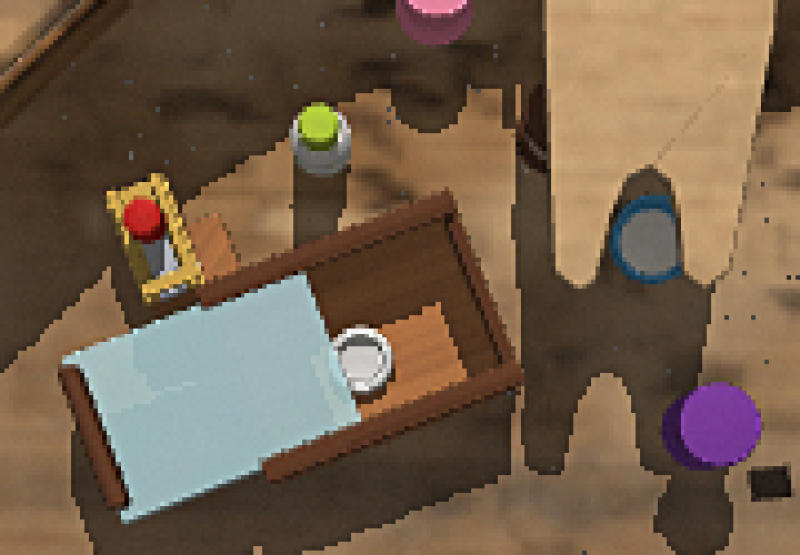

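```bash
cat > m.py <<'E'
from h import *
C=cam("top"); k=800/180; P=lambda u,v,z: ray(C,210+u/k,190+v/k,z)
c=[P(453,193,.05),P(520,380,.05),P(265,478,.05),P(205,300,.05)]
loc=np.array([[42,-55],[-42,-55],[-42,55],[42,55]])/1000
W=np.array(c)[:,:2]; m=W.mean(0); w=W-m
th=np.arctan2((loc[:,0]*w[:,1]-loc[:,1]*w[:,0]).sum(),(loc*w).sum())
Rm=np.array([[np.cos(th),-np.sin(th)],[np.sin(th),np.cos(th)]])
print("case",m,np.degrees(th),"resid mm",1e3*(w@Rm-loc))
f=lambda p:(p[:2]-m)@Rm*1e3
for n,p in dict(post=P(143,218,.073),barA=P(62,370,.065),barB=P(112,510,.065),drop=P(320,125,.058),ring=P(365,358,.014),purple=P(715,425,.054),cup=P(652,238,.022),reel=P(535,140,.054)).items(): print(n,p,f(p))
print(R.from_rotvec(ctrl.get_state()["tool_rot"]).as_matrix())
E
python3 m.py
```

```text
case [0.47330062 0.09320666] 22.355243026540403 resid mm [[-1.15829836 -0.18184817]
 [ 3.13749575  2.36171591]
 [ 3.82491079  0.2300902 ]
 [-5.80410818 -2.40995794]]
post [0.51594668 0.17884448 0.073     ] [72.01310364 62.98122542]
barA [0.45691537 0.2086567  0.065     ] [ 28.75740536 113.00530521]
barB [0.40354372 0.18727691 0.065     ] [-28.73477448 113.53214968]
drop [0.55708732 0.1116255  0.058     ] [ 84.49515086 -14.83356314]
ring [0.46761783 0.09167563 0.014     ] [-5.83801722  0.74547964]
purple [ 0.4407507  -0.04771999  0.054     ] [ -83.70475528 -117.95478493]
cup [ 0.51930522 -0.02655826  0.022     ] [  -3.00530178 -128.26155928]
reel [0.55380543 0.02516507 0.054     ] [ 48.5748612  -93.54766651]
[[-9.42163106e-01  3.35154401e-01 -4.57963555e-04]
 [ 3.35154695e-01  9.42161704e-01 -1.62905595e-03]
 [-1.14509546e-04 -1.68832504e-03 -9.99998568e-01]]
```

```bash
cat >> m.py <<'E'
print("edge")
for z in(.1,.13,.16):
  for uv in((180,235),(205,218),(222,200),(240,183),(260,163)): p=ray(C,*uv,z); print(z,uv,p[:2].round(3),f(p).round(0))
for q in((.143-.0,),): pass
for n,xy in dict(barstart=(0,.150),barend=(0,.065),poststart=(.105,.063),postend=(.072,.063)).items(): print(n,m+Rm@np.array(xy))
p=P(580,285,.105);print("pin",p,f(p))
E
python3 m.py|sed -n '/edge/,$p'
```

```text
edge
0.1 (180, 235) [0.517 0.279] [111. 155.]
0.1 (205, 218) [0.546 0.239] [123. 107.]
0.1 (222, 200) [0.578 0.212] [142.  70.]
0.1 (240, 183) [0.608 0.183] [159.  32.]
0.1 (260, 163) [0.644 0.151] [180. -12.]
0.13 (180, 235) [0.512 0.272] [104. 150.]
0.13 (205, 218) [0.541 0.233] [116. 104.]
0.13 (222, 200) [0.571 0.208] [134.  69.]
0.13 (240, 183) [0.6  0.18] [150.  32.]
0.13 (260, 163) [0.635 0.148] [171. -11.]
0.16 (180, 235) [0.508 0.265] [ 97. 145.]
0.16 (205, 218) [0.536 0.228] [109. 101.]
0.16 (222, 200) [0.565 0.203] [126.  67.]
0.16 (240, 183) [0.593 0.176] [142.  31.]
0.16 (260, 163) [0.626 0.146] [161.  -9.]
barstart [0.41624841 0.23193318]
barend [0.448578   0.15332148]
poststart [0.54644725 0.19140834]
postend [0.51592742 0.17885686]
pin [0.48981631 0.0114613  0.105     ] [-15.81725694 -81.88336856]
```

Run:
```python
from h import *
T,S=cam("top"),cam("scene")
def tri(a,b):
    r=[]
    for C,(u,v) in((T,a),(S,b)):
        p0=C[2];p1=ray(C,u,v,0);d=(p1-p0)/np.linalg.norm(p1-p0);r.append((p0,d))
    A=sum(np.eye(3)-np.outer(d,d) for _,d in r);B=sum((np.eye(3)-np.outer(d,d))@p for p,d in r)
    x=np.linalg.solve(A,B); return x,[np.linalg.norm(np.cross(x-p,d)) for p,d in r]
I={n:cv2.cvtColor(cv2.imread(f"pics/{n}0.png"),cv2.COLOR_BGR2HSV) for n in("top","scene")}
def red(n,box):
    u0,v0,u1,v1=box;h=I[n][v0:v1,u0:u1];m=((h[...,0]<8)|(h[...,0]>172))&(h[...,1]>170)&(h[...,2]>100)
    y,x=np.nonzero(m);return ((x.min()+x.max())/2+u0,(y.min()+y.max())/2+v0)
a=red("top",(275,122,302,145));b=red("scene",(338,158,370,176));print("ring",a,b,tri(a,b))
a=red("top",(230,225,255,250));b=red("scene",(240,220,265,250));print("post",a,b,tri(a,b))
for p in((.57,.207,.13),(.541,.233,.13),(.571,.208,.16)):print(p,pix(S,p))
m=np.array([.4733,.0932]);t=np.radians(22.36);Rm=np.array([[np.cos(t),-np.sin(t)],[np.sin(t),np.cos(t)]])
s=cv2.imread("pics/scene0.png")[140:320,120:360];cv2.imwrite("pics/scenec.png",cv2.resize(s,(800,600),interpolation=3))
```

```text
ring (np.float64(287.5), np.float64(133.5)) (np.float64(353.0), np.float64(167.0)) (array([0.69151434, 0.10485248, 0.11806942]), [np.float64(0.0004531961945054182), np.float64(0.0004531961945054609)])
post (np.float64(241.5), np.float64(238.5)) (np.float64(252.5), np.float64(232.5)) (array([0.51857107, 0.18194944, 0.05870906]), [np.float64(0.00044857340457574017), np.float64(0.00044857340457570157)])
(0.57, 0.207, 0.13) (np.float64(258.07814124617397), np.float64(174.40184764674504))
(0.541, 0.233, 0.13) (np.float64(233.32286777404804), np.float64(177.55327356486342))
(0.571, 0.208, 0.16) (np.float64(256.9736418532918), np.float64(157.1668890601081))
```

View pics/scenec.png

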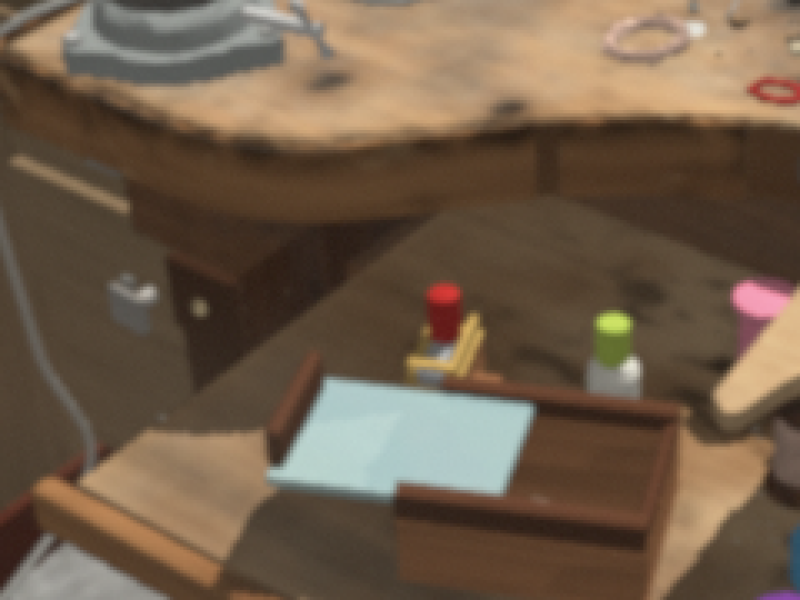

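```bash
cat >> h.py <<'E'
CM=np.array([.4733,.0932]);CT=np.radians(22.36);CR=np.array([[np.cos(CT),-np.sin(CT)],[np.sin(CT),np.cos(CT)]])
def go(x,y,z):
    "case-frame target (m) -> tool-frame shift, printed with present case-frame TCP"
    s=ctrl.get_state();Q=R.from_rotvec(s["tool_rot"]).as_matrix();t=np.r_[CM+CR@np.array([x,y]),z]
    print("now case",((s["position"][:2]-CM)@CR).round(4),s["position"].round(4),"axes in case (deg): x",np.degrees(np.arctan2(*Q[[1,0],0])-CT).round(2),"tilt",Q[:,2].round(3),"shift",(Q.T@(t-s["position"])).round(4),"t",s["time"],"F",s["ft_force"].round(1))
E
python3 - <<'E'
from h import *
C=cam("top")
for uv,z in(((22,222),.25),((145,138),.25),((150,205),.13),((105,232),.13),((162,190),.15)):print(uv,ray(C,*uv,z).round(3))
go(0,.15,.20)
E
```

```text
(22, 222) [0.508 0.452 0.25 ]
(145, 138) [0.63  0.299 0.25 ]
(150, 205) [0.56  0.322 0.13 ]
(105, 232) [0.515 0.39  0.13 ]
(162, 190) [0.581 0.299 0.15 ]
now case [-0.039   0.5769] [0.2178 0.6119 0.2216] axes in case (deg): x 138.06 tilt [-0.    -0.002 -1.   ] shift [-0.3143 -0.2915  0.0221] t 0.1 F [ 0.1  0.1 -1. ]
```

Request:
{"op": "apply_moves", "data": {"dp": [[-0.031,-0.029,0],[-0.031,-0.029,0],[-0.031,-0.029,0],[-0.031,-0.029,0],[-0.031,-0.029,0],[-0.031,-0.029,0],[-0.031,-0.029,0],[-0.031,-0.029,0],[-0.031,-0.029,0],[-0.031,-0.029,0]], "twist": [[0,0,0],[0,0,0],[0,0,0],[0,0,0],[0,0,0],[0,0,0],[0,0,0],[0,0,0],[0,0,0],[0,0,0]], "fingers": [1,1,1,1,1,1,1,1,1,1]}}

```text
time: 1.1
position: [0.4131, 0.2335, 0.2223]
tool_rot: [-0.534, -3.096, -0.0]
ft_force: [0.1, 1.1, -0.0]
grip_width: 0.171
grip_force: 0.0
```

Request:
{"op": "apply_moves", "data": {"dp": [[0,0,0],[0,0,0],[0,0,0],[0,0,0],[0,0,0],[0,0,0],[0,0,0],[0,0,0]], "twist": [[0,0,-0.122],[0,0,-0.122],[0,0,-0.122],[0,0,-0.122],[0,0,-0.122],[0,0,-0.122],[0,0,0],[0,0,0]], "fingers": [1,1,1,1,1,1,1,1]}}

```text
time: 1.9
position: [0.4126, 0.2352, 0.2223]
tool_rot: [0.605, -3.082, 0.0]
ft_force: [-0.1, 0.3, -0.1]
grip_width: 0.004
grip_force: 0.0
```

Run:
```python
from h import *
go(0,.15,.054)
s=ctrl.get_state();C=cam("wrist",s);cv2.imwrite("pics/w1.png",get_image("wrist")[:,:,::-1])
f=lambda x,y,z:tuple(np.round(pix(C,np.r_[CM+CR@np.array([x,y]),z])))
print("bar",f(.03,.113,.065),f(-.03,.113,.065),"post",f(.072,.063,.073))
```

```text
now case [-0.0022  0.1544] [0.4126 0.2352 0.2223] axes in case (deg): x -180.16 tilt [-0. -0. -1.] shift [-0.0022 -0.0044  0.1683] t 1.9 F [-0.1  0.3 -0.1]
bar (np.float64(272.0), np.float64(248.0)) (np.float64(270.0), np.float64(185.0)) post (np.float64(221.0), np.float64(293.0))
```

View pics/w1.png

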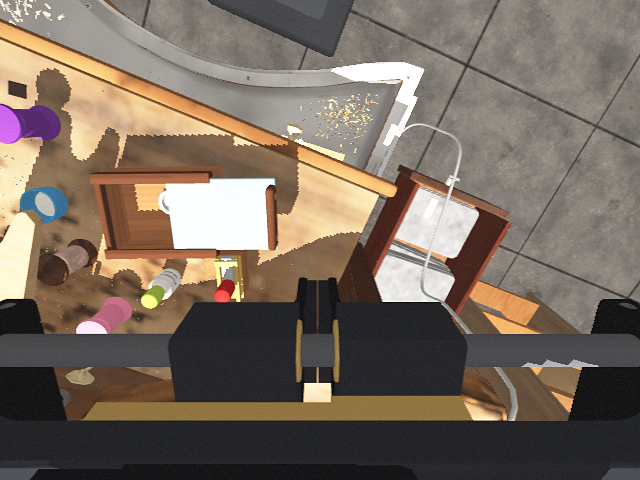

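The wrist view shows the dark bar at (275,185)–(275,248), the red post at (226,288), the dropper at (160,285), the true reel at (68,262) with its pink and purple look-alikes, and the cup at (44,203). All of this matches the prediction, so I'm descending outside the bar.

Request:
{"op": "apply_moves", "data": {"dp": [[-0.001,-0.002,0.034],[-0.001,-0.002,0.034],[0,0,0.034],[0,0,0.034],[0,0,0.022],[0,0,0.01],[0,0,0]], "twist": [[0,0,0],[0,0,0],[0,0,0],[0,0,0],[0,0,0],[0,0,0],[0,0,0]], "fingers": [1,1,1,1,1,1,1]}}

```text
time: 2.65
position: [0.4154, 0.2318, 0.0535]
tool_rot: [0.607, -3.08, 0.002]
ft_force: [-0.6, 0.7, 0.4]
grip_width: 0.006
grip_force: 0.0
```

```bash
python3 -c "
from h import *
go(0,.07,.054)"
```

```text
now case [-0.0009  0.1502] [0.4154 0.2318 0.0535] axes in case (deg): x -180.06 tilt [-0.002 -0.002 -1.   ] shift [-0.0009 -0.0802 -0.0004] t 2.65 F [-0.6  0.7  0.4]
```

Push 10 mm per row, stopping short of home, then creep in while watching the force.

Request:
{"op": "apply_moves", "data": {"dp": [[0,-0.01,0],[0,-0.01,0],[0,-0.01,0],[0,-0.01,0],[0,-0.01,0],[0,-0.01,0],[0,-0.008,0],[0,0,0]], "twist": [[0,0,0],[0,0,0],[0,0,0],[0,0,0],[0,0,0],[0,0,0],[0,0,0],[0,0,0]], "fingers": [1,1,1,1,1,1,1,1]}}

```text
time: 3.45
position: [0.4424, 0.1676, 0.0544]
tool_rot: [0.606, -3.082, 0.002]
ft_force: [0.3, -1.2, 0.2]
grip_width: 0.003
grip_force: 0.0
```

Request:
{"op": "apply_moves", "data": {"dp": [[0,-0.004,0],[0,-0.004,0],[0,0,0]], "twist": [[0,0,0],[0,0,0],[0,0,0]], "fingers": [1,1,1]}}

```text
time: 3.75
position: [0.4448, 0.1614, 0.0542]
tool_rot: [0.608, -3.081, 0.001]
ft_force: [-0.2, -0.5, 0.4]
grip_width: 0.007
grip_force: 0.0
```

```bash
python3 -c "
from h import *
go(0,.07,.054)"
```

```text
now case [-0.0004  0.0739] [0.4448 0.1614 0.0542] axes in case (deg): x -180.02 tilt [-0.001 -0.001 -1.   ] shift [-0.0004 -0.0039  0.0002] t 3.75 F [-0.2 -0.5  0.4]
```

Request:
{"op": "apply_moves", "data": {"dp": [[0,-0.002,0],[0,-0.002,0],[0,0,0]], "twist": [[0,0,0],[0,0,0],[0,0,0]], "fingers": [1,1,1]}}

```text
time: 4.05
position: [0.4464, 0.158, 0.0544]
tool_rot: [0.609, -3.081, 0.0]
ft_force: [-0.1, -0.6, -0.8]
grip_width: 0.01
grip_force: 0.4
```

Request:
{"op": "apply_moves", "data": {"dp": [[0,-0.002,0],[0,-0.001,0],[0,0,0]], "twist": [[0,0,0],[0,0,0],[0,0,0]], "fingers": [1,1,1]}}

```text
time: 4.35
position: [0.4478, 0.1553, 0.0546]
tool_rot: [0.609, -3.082, 0.0]
ft_force: [-0.6, 1.7, -0.4]
grip_width: 0.003
grip_force: 0.5
```

Run:
```python
from h import *
go(0,.07,.054)
cv2.imwrite("pics/w2.png",get_image("wrist")[:,:,::-1])
```

```text
now case [0.     0.0672] [0.4478 0.1553 0.0546] axes in case (deg): x -180.02 tilt [ 0. -0. -1.] shift [0.     0.0028 0.0006] t 4.35 F [-0.6  1.7 -0.4]
```

View pics/w2.png

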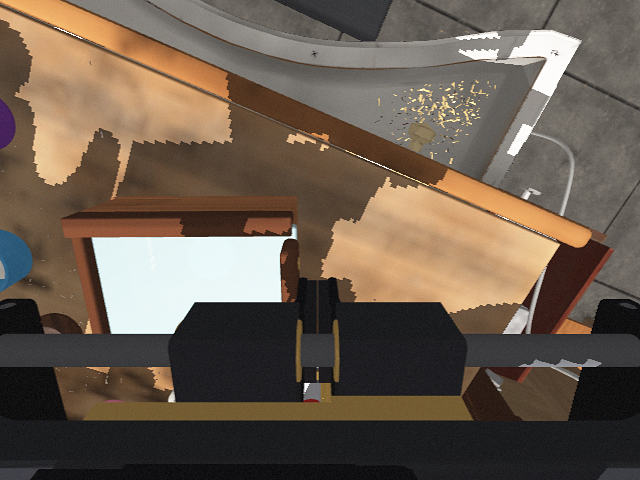

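The cover's edge (299) is now about level with the rail end (297). I'll creep on until the stop shows in the force.

Request:
{"op": "apply_moves", "data": {"dp": [[0,-0.002,0],[0,-0.001,0],[0,0,0]], "twist": [[0,0,0],[0,0,0],[0,0,0]], "fingers": [1,1,1]}}

```text
time: 4.7
position: [0.449, 0.1527, 0.0546]
tool_rot: [-0.609, 3.082, -0.0]
ft_force: [-1.6, 0.9, -1.1]
grip_width: 0.002
grip_force: 0.6
```

Request:
{"op": "apply_moves", "data": {"dp": [[0,-0.002,0],[0,0,0]], "twist": [[0,0,0],[0,0,0]], "fingers": [1,1]}}

```text
time: 4.9
position: [0.4491, 0.1526, 0.0547]
tool_rot: [0.61, -3.081, -0.004]
ft_force: [-2.5, 4.8, -0.8]
grip_width: 0.007
grip_force: 2.7
```

```bash
python3 -c "
from h import *
go(.1,.058,.15)"
```

```text
now case [0.0002 0.0641] [0.4491 0.1526 0.0547] axes in case (deg): x -179.96 tilt [-0.001  0.002 -1.   ] shift [-0.0998 -0.006  -0.0953] t 4.9 F [-2.5  4.8 -0.8]
```

Request:
{"op": "apply_moves", "data": {"dp": [[0,-0.003,0],[0,0,0],[0,0,0]], "twist": [[0,0,0],[0,0,0],[0,0,0]], "fingers": [1,1,1]}}

```text
time: 5.2
position: [0.4491, 0.1525, 0.0547]
tool_rot: [0.612, -3.08, -0.009]
ft_force: [-5.9, 10.2, 0.6]
grip_width: 0.003
grip_force: 5.7
```

```bash
python3 -c "
from h import *
go(.1,.058,.15)"
```

```text
now case [0.0001 0.064 ] [0.4491 0.1525 0.0547] axes in case (deg): x -179.87 tilt [-0.002  0.005 -1.   ] shift [-0.0999 -0.0057 -0.0954] t 5.2 F [-5.9 10.2  0.6]
```

The cover is firmly against its stop: no motion while the force rose to 12 N. Backing off, lifting, and going to the outer side of the post.

Request:
{"op": "apply_moves", "data": {"dp": [[0,0.018,0],[0,0,-0.04],[0,0,-0.04],[-0.04,-0.005,-0.01],[-0.04,-0.006,0],[-0.03,-0.006,0],[0,0,0],[0,0,0]], "twist": [[0,0,0],[0,0,0],[0,0,0],[0,0,0],[0,0,0],[0,0,0],[0,0,0],[0,0,0]], "fingers": [1,1,1,1,1,1,1,1]}}

```text
time: 6.0
position: [0.5522, 0.1901, 0.1441]
tool_rot: [0.608, -3.081, 0.002]
ft_force: [-1.1, 0.1, -0.6]
grip_width: 0.004
grip_force: 0.0
```

Run:
```python
from h import *
go(.105,.06,.063)
C=cam("wrist",ctrl.get_state());w=get_image("wrist");cv2.imwrite("pics/w3.png",w[:,:,::-1])
h=cv2.cvtColor(w,cv2.COLOR_RGB2HSV);m=(((h[...,0]<6)|(h[...,0]>174))&(h[...,1]>190)&(h[...,2]>90)).astype('u1')
n,l,s,c=cv2.connectedComponentsWithStats(m)
f=lambda x,y,z:tuple(np.round(pix(C,np.r_[CM+CR@np.array([x,y]),z])))
for i in range(1,n):
    if s[i,4]>60: print(s[i],c[i],((ray(C,*c[i],.073)[:2]-CM)@CR).round(4))
print("pred post top",f(.074,.063,.073),"bar",f(0,.055,.065))
```

```text
now case [0.1099 0.0596] [0.5522 0.1901 0.1441] axes in case (deg): x -180.05 tilt [-0.001 -0.002 -1.   ] shift [0.0048 0.0005 0.0811] t 6.0 F [-1.1  0.1 -0.6]
[312 180  23  28 396] [323.66161616 191.9040404 ] [0.072  0.0644]
pred post top (np.float64(321.0), np.float64(195.0)) bar (np.float64(309.0), np.float64(73.0))
```

View pics/w3.png

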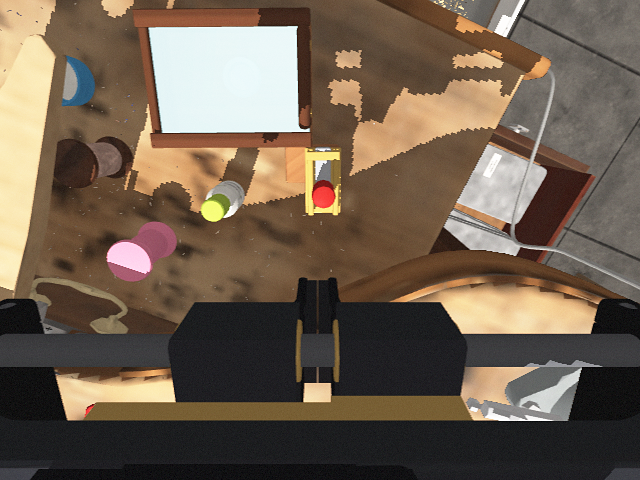

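The wrist view shows the cover shut (its bar at the rail end, 305,115) and the red post at (324,192), which is case (72,64) mm. The anvil clamp lies near (530,405), so I'll turn the body parallel to the bench edge before descending.

Request:
{"op": "apply_moves", "data": {"dp": [[0,0,0],[0,0,0],[0,0,0],[0,0,0]], "twist": [[0,0,-0.12],[0,0,-0.12],[0,0,-0.12],[0,0,0]], "fingers": [1,1,1,1]}}

```text
time: 6.45
position: [0.5511, 0.1907, 0.1449]
tool_rot: [1.152, -2.923, -0.001]
ft_force: [0.5, 0.1, -0.3]
grip_width: 0.007
grip_force: 0.0
```

```bash
python3 -c "
from h import *
go(.102,.063,.062); go(.062,.063,.062)"
```

```text
now case [0.109  0.0605] [0.5511 0.1907 0.1449] axes in case (deg): x -159.35 tilt [-0.  0. -1.] shift [0.0057 0.0047 0.0829] t 6.45 F [ 0.5  0.1 -0.3]
now case [0.109  0.0605] [0.5511 0.1907 0.1449] axes in case (deg): x -159.35 tilt [-0.  0. -1.] shift [0.0432 0.0189 0.0829] t 6.45 F [ 0.5  0.1 -0.3]
```

Request:
{"op": "apply_moves", "data": {"dp": [[0.006,0.005,0.02],[0,0,0.025],[0,0,0.02],[0,0,0.01],[0,0,0.008],[0,0,0],[0,0,0]], "twist": [[0,0,0],[0,0,0],[0,0,0],[0,0,0],[0,0,0],[0,0,0],[0,0,0]], "fingers": [1,1,1,1,1,1,1]}}

```text
time: 7.15
position: [0.5448, 0.1907, 0.0624]
tool_rot: [-1.15, 2.922, 0.0]
ft_force: [-1.2, -0.0, 0.2]
grip_width: 0.006
grip_force: 0.0
```

Request:
{"op": "apply_moves", "data": {"dp": [[0.0075,0.003,0],[0.0065,0.0025,0],[0.0047,0.0018,0],[0.0047,0.0018,0],[0,0,0]], "twist": [[0,0,0],[0,0,0],[0,0,0],[0,0,0],[0,0,0]], "fingers": [1,1,1,1,1]}}

```text
time: 7.65
position: [0.5202, 0.1811, 0.0619]
tool_rot: [1.151, -2.923, -0.001]
ft_force: [0.2, 0.0, -0.9]
grip_width: 0.008
grip_force: 0.1
```

```bash
python3 -c "
from h import *
go(.070,.063,.062)"
```

```text
now case [0.0768 0.0634] [0.5202 0.1811 0.0619] axes in case (deg): x -159.38 tilt [-0.  0. -1.] shift [ 0.0066  0.002  -0.0001] t 7.65 F [ 0.2  0.  -0.9]
```

Request:
{"op": "apply_moves", "data": {"dp": [[0.0028,0.001,0],[0.0028,0.001,0],[0.0019,0.0007,0],[0,0,0]], "twist": [[0,0,0],[0,0,0],[0,0,0],[0,0,0]], "fingers": [1,1,1,1]}}

```text
time: 8.05
position: [0.5188, 0.1806, 0.0625]
tool_rot: [-1.147, 2.911, -0.0]
ft_force: [13.2, 6.0, -9.9]
grip_width: 0.007
grip_force: 6.9
```

Request:
{"op": "apply_moves", "data": {"dp": [[0.0019,0.0007,0],[0.0019,0.0007,0],[0,0,0]], "twist": [[0,0,0],[0,0,0],[0,0,0]], "fingers": [1,1,1]}}

```text
time: 8.35
position: [0.5181, 0.181, 0.0633]
tool_rot: [-1.145, 2.904, 0.001]
ft_force: [19.7, 9.8, -13.7]
grip_width: 0.002
grip_force: 10.4
```

```bash
python3 -c "
from h import *
go(.070,.063,.062)"
```

```text
now case [0.0748 0.0641] [0.5181 0.181  0.0633] axes in case (deg): x -159.33 tilt [ 0.019  0.008 -1.   ] shift [0.0049 0.0006 0.0012] t 8.35 F [ 19.7   9.8 -13.7]
```

Request:
{"op": "apply_moves", "data": {"dp": [[-0.02,-0.008,0],[-0.01,-0.004,0],[0,0,-0.04],[0,0,-0.04],[0,0,0],[0,0,0]], "twist": [[0,0,0],[0,0,0],[0,0,0],[0,0,0],[0,0,0],[0,0,0]], "fingers": [1,1,1,1,1,1]}}

```text
time: 8.95
position: [0.54, 0.1881, 0.1421]
tool_rot: [-1.151, 2.923, 0.0]
ft_force: [-0.4, 0.0, -0.2]
grip_width: 0.008
grip_force: 0.0
```

Run:
```python
from h import *
go(.07,.063,.063)
C=cam("wrist",ctrl.get_state());w=get_image("wrist");cv2.imwrite("pics/w4.png",w[:,:,::-1])
h=cv2.cvtColor(w,cv2.COLOR_RGB2HSV);m=(((h[...,0]<6)|(h[...,0]>174))&(h[...,1]>190)&(h[...,2]>90)).astype('u1')
n,l,s,c=cv2.connectedComponentsWithStats(m)
for i in range(1,n):
    if s[i,4]>60: print(s[i],c[i],((ray(C,*c[i],.073)[:2]-CM)@CR).round(4))
```

```text
now case [0.0978 0.0623] [0.54   0.1881 0.1421] axes in case (deg): x -159.39 tilt [ 0.  0. -1.] shift [0.0258 0.0104 0.0791] t 8.95 F [-0.4  0.  -0.2]
[329 176  25  28 437] [341.76887872 188.36155606] [0.0544 0.0632]
[ 55 367  14  12  61] [ 60.70491803 371.04918033] [ 0.2607 -0.0852]
```

View pics/w4.png

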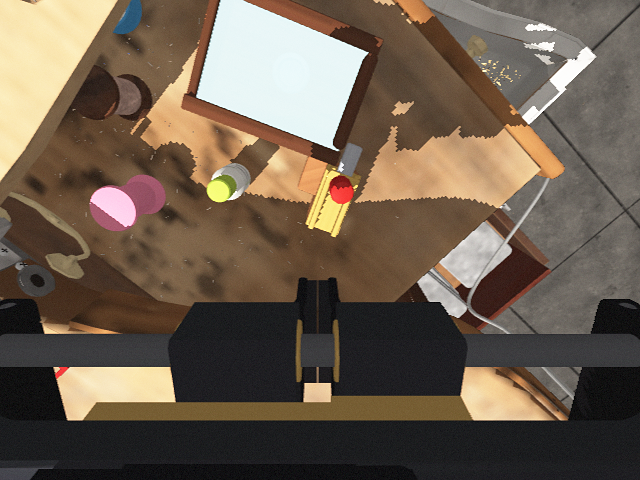

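The bolt tip now lies across the cover's end at (350,158), and the post at (342,188) measures case x 54.4 mm, as expected for fully across. I'll rise and cross-check with the fixed cameras, comparing before and after.

Request:
{"op": "apply_moves", "data": {"dp": [[0,0,-0.04],[-0.0,0.04,-0.04],[-0.0,0.04,-0.02],[0,0.045,0],[0,0.045,0],[0,0.045,0],[0,0.045,0],[0,0,0]], "twist": [[0,0,0],[0,0,0],[0,0,0],[0,0,0],[0,0,0],[0,0,0],[0,0,0],[0,0,0]], "fingers": [1,1,1,1,1,1,1,1]}}

```text
time: 9.8
position: [0.3589, 0.3799, 0.2347]
tool_rot: [1.166, -2.912, -0.002]
ft_force: [-0.0, -1.0, 1.3]
grip_width: 0.01
grip_force: 0.0
```

Run:
```python
from h import *
for n,(u0,v0,u1,v1) in(("top",(225,225,262,265)),("scene",(235,215,275,262))):
    new=get_image(n)[:,:,::-1].copy();cv2.imwrite(f"pics/{n}1.png",new);C=cam(n)
    for im in(cv2.imread(f"pics/{n}0.png"),new):
        h=cv2.cvtColor(im[v0:v1,u0:u1],cv2.COLOR_BGR2HSV);m=((h[...,0]<8)|(h[...,0]>172))&(h[...,1]>185)&(h[...,2]>80)
        y,x=np.nonzero(m)
        if len(x)<5: print(n,"hidden");continue
        c=(x.mean()+u0,y.mean()+v0);print(n,len(x),np.round(c,2),((ray(C,*c,.070)[:2]-CM)@CR).round(4))
go(0,0,.2)
```

```text
top 56 [241.5  238.41] [0.074  0.0638]
top 62 [245.27 248.15] [0.0557 0.0636]
scene 93 [252.81 232.7 ] [0.0607 0.0599]
scene 91 [249.22 239.43] [0.0434 0.0605]
now case [0.0065 0.302 ] [0.3644 0.3749 0.2351] axes in case (deg): x -159.2 tilt [-0.002 -0.003 -1.   ] shift [ 0.1131 -0.2799  0.0357] t 9.9 F [ 1.3 -0.2 -0.3]
```

The displacement reads 17.3–18.3 mm. That fits a slightly pre-advanced bolt at its stop, but the margin is thin. I have plenty of time, so I'll push once more with the tool squared up.

Request:
{"op": "apply_moves", "data": {"dp": [[0,0,0],[0,0,0],[0,0,0],[-0.02,-0.04,0],[-0.02,-0.04,0],[-0.02,-0.04,0],[-0.02,-0.04,0],[-0.015,-0.04,0],[0,-0.039,0.01],[0,0,0]], "twist": [[0,0,0.12],[0,0,0.12],[0,0,0.12],[0,0,0],[0,0,0],[0,0,0],[0,0,0],[0,0,0],[0,0,0],[0,0,0]], "fingers": [1,1,1,1,1,1,1,1,1,1]}}

```text
time: 10.9
position: [0.5471, 0.1794, 0.2247]
tool_rot: [0.587, -3.083, 0.009]
ft_force: [-0.5, 0.6, -0.8]
grip_width: 0.009
grip_force: 0.0
```

```bash
python3 -c "
from h import *
go(.092,.062,.061)"
```

```text
now case [0.1011 0.0517] [0.5471 0.1794 0.2247] axes in case (deg): x -180.81 tilt [-0.002 -0.007 -1.   ] shift [0.0085 0.0111 0.1637] t 10.9 F [-0.5  0.6 -0.8]
```

Request:
{"op": "apply_moves", "data": {"dp": [[0.004,0.011,0.03],[0.004,0,0.035],[0,0,0.035],[0,0,0.03],[0,0,0.02],[0,0,0.012],[0,0,0]], "twist": [[0,0,0],[0,0,0],[0,0,0],[0,0,0],[0,0,0],[0,0,0],[0,0,0]], "fingers": [1,1,1,1,1,1,1]}}

```text
time: 11.6
position: [0.5318, 0.1955, 0.0628]
tool_rot: [0.606, -3.078, 0.003]
ft_force: [0.4, -0.5, 0.3]
grip_width: 0.007
grip_force: 0.0
```

Request:
{"op": "apply_moves", "data": {"dp": [[0.008,0,0],[0.006,0,0],[0.003,0,0],[0.002,0,0],[0,0,0]], "twist": [[0,0,0],[0,0,0],[0,0,0],[0,0,0],[0,0,0]], "fingers": [1,1,1,1,1]}}

```text
time: 12.1
position: [0.5156, 0.1901, 0.0656]
tool_rot: [-0.609, 3.081, 0.001]
ft_force: [0.6, -0.4, -0.3]
grip_width: 0.004
grip_force: 0.0
```

```bash
python3 -c "
from h import *
go(.07,.063,.061)"
```

```text
now case [0.076  0.0735] [0.5156 0.1901 0.0656] axes in case (deg): x -180.0 tilt [ 0.001  0.001 -1.   ] shift [ 0.006  -0.0105  0.0045] t 12.1 F [ 0.6 -0.4 -0.3]
```

The tool is 10 mm off in y because the earlier pose had not settled. I'll back off, correct and push again.

Request:
{"op": "apply_moves", "data": {"dp": [[-0.017,0,0],[0,-0.0105,0.0045],[0,0,0],[0,0,0]], "twist": [[0,0,0],[0,0,0],[0,0,0],[0,0,0]], "fingers": [1,1,1,1]}}

```text
time: 12.5
position: [0.5348, 0.1857, 0.06]
tool_rot: [0.607, -3.081, 0.001]
ft_force: [0.2, 0.6, -0.8]
grip_width: 0.004
grip_force: 0.0
```

```bash
python3 -c "
from h import *
go(.075,.063,.061)"
```

```text
now case [0.0921 0.0621] [0.5348 0.1857 0.06  ] axes in case (deg): x -180.08 tilt [-0.001 -0.001 -1.   ] shift [ 0.0171  0.0008 -0.001 ] t 12.5 F [ 0.2  0.6 -0.8]
```

Request:
{"op": "apply_moves", "data": {"dp": [[0.008,0,0],[0.008,0,0],[0.003,0,0],[0.002,0,0],[0,0,0],[0,0,0]], "twist": [[0,0,0],[0,0,0],[0,0,0],[0,0,0],[0,0,0],[0,0,0]], "fingers": [1,1,1,1,1,1]}}

```text
time: 13.1
position: [0.5168, 0.1793, 0.0609]
tool_rot: [-0.609, 3.08, 0.001]
ft_force: [3.8, 0.5, -1.2]
grip_width: 0.007
grip_force: 2.2
```

```bash
python3 -c "
from h import *
go(.07,.063,.061)"
```

```text
now case [0.073  0.0631] [0.5168 0.1793 0.0609] axes in case (deg): x -179.99 tilt [ 0.002  0.001 -1.   ] shift [ 0.003  -0.0001 -0.0001] t 13.1 F [ 3.8  0.5 -1.2]
```

Contact at TCP x = 73.0. Press 4 mm more to see whether it yields.

Request:
{"op": "apply_moves", "data": {"dp": [[0.002,0,0],[0.002,0,0],[0,0,0],[0,0,0]], "twist": [[0,0,0],[0,0,0],[0,0,0],[0,0,0]], "fingers": [1,1,1,1]}}

```text
time: 13.5
position: [0.5165, 0.1793, 0.0613]
tool_rot: [-0.608, 3.072, 0.003]
ft_force: [12.6, 4.7, -9.3]
grip_width: 0.004
grip_force: 6.7
```

```bash
python3 -c "
from h import *
go(.07,.063,.061)"
```

```text
now case [0.0727 0.0632] [0.5165 0.1793 0.0613] axes in case (deg): x -179.98 tilt [ 0.01   0.004 -1.   ] shift [ 0.0027 -0.0002  0.0003] t 13.5 F [12.6  4.7 -9.3]
```

It hit a hard stop with no yield at 13 N, the same place as before, so the bolt is home. Backing off and clearing.

Request:
{"op": "apply_moves", "data": {"dp": [[-0.02,0,0],[-0.005,0,0],[0,0,-0.04],[0,0,-0.04],[0,0.02,-0.04],[0,0.04,-0.02],[0.02,0.04,0],[0.02,0.04,0],[0.02,0.04,0],[0,0,0]], "twist": [[0,0,0],[0,0,0],[0,0,0],[0,0,0],[0,0,0],[0,0,0],[0,0,0],[0,0,0],[0,0,0],[0,0,0]], "fingers": [1,1,1,1,1,1,1,1,1,1]}}

```text
time: 14.5
position: [0.4046, 0.3352, 0.2]
tool_rot: [0.625, -3.074, -0.002]
ft_force: [0.3, 0.6, 0.2]
grip_width: 0.009
grip_force: 0.0
```

Run:
```python
from h import *
a=get_image("top")[190:315,210:390,::-1]
cv2.imwrite("pics/end.png",cv2.resize(a,(800,555),interpolation=3)); go(0,0,.2)
```

```text
now case [0.0303 0.2461] [0.4077 0.3323 0.2001] axes in case (deg): x -179.61 tilt [-0.002 -0.001 -1.   ] shift [ 3.200e-02 -2.459e-01  2.000e-04] t 14.55 F [ 0.7 -1.4 -0.5]
```

View pics/end.png

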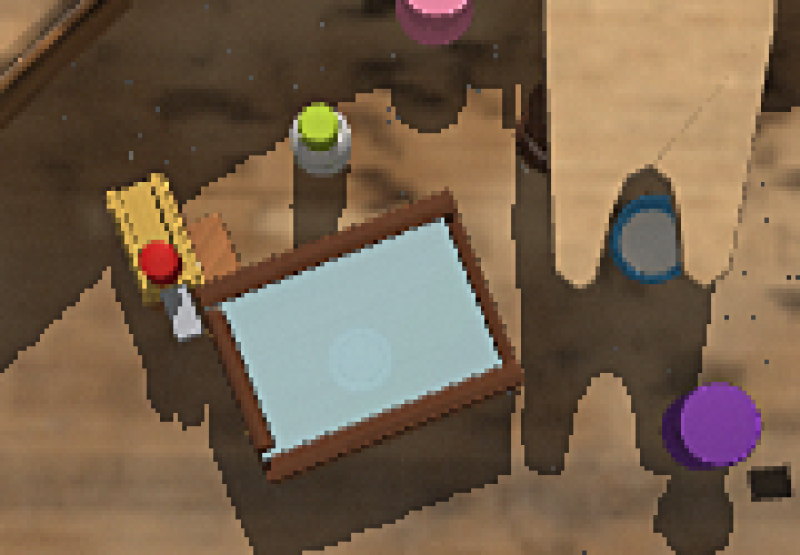

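The final top crop shows the cover shut with the ring under it at (360,358). The bolt tip at (183,315) lies across the cover's end, and the dropper, cup and reel haven't moved. Handing in.

```bash
python3 -c "
from bench import ctrl
print(ctrl.close_job())"
```

```text
the job is handed in; nothing more can be done
None
```

I pushed the cover home against its stop, then the bolt across against its own; the ring is still in the case, nothing else moved, and I handed the job in without getting a verdict back.

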